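# Drive the last two panel rivets home with the soft mallet

### The job

The sloping console's front panel still has its two upper rivets open: their orange pins stand proud. Take the soft-faced mallet, drive each pin fully home with a brisk blow square onto its head until it stays down like the two lower ones, and then set the mallet gently back down on the bench, clear of the console. Drive the pins with the mallet only, and leave the other things on the bench where they are.

Things in the scene. Friction and masses are not known exactly. Their poses are not given: they have to be found in the camera images.
- mallet: Soft-faced mallet, 0.35-0.65 kg. Head 36 mm across, 84 mm long, stands upright on its white face (the other is red). Origin: centre of the white face; z along the head. The handle stands out level along -x at z = 42 mm, from x = -18 to -200 mm; flat sides 22 mm apart (y), 24 mm high (z). Centre of mass 8 mm from the head's axis on the handle side.
- mallet_head (a point): Centre of the mallet's head, on its axis, 42 mm from either face; axes as the mallet's.
- console: Fixed desk console, 238 mm wide (y), 205 deep (x), 151 high at the back, 50 at the front; aluminium panel sloping 30 degrees, low edge towards the robot. Origin: centre of the underside; x to its back. Centre of the panel's face: (-12.5, 0, 97) mm. Fittings between the rivet columns are up to 14 mm high; dark side cheeks (from y = +-107 mm) stand about 6 mm above the panel.
- rivet_left: Upper left rivet (seen from the robot): black flange 24 mm across and 3 mm high, fixed in the panel 82 mm left of its centre line and 74 mm up the slope from its centre, with an orange pin. Origin: rivet axis at the panel's surface; z is its axis, square out of the panel (30 degrees from vertical, leaning to the robot); x points up the slope.
- rivet_right: The same rivet at the upper right (82 mm right of the panel's centre line).
- pin_left (a joint): How far the left pin is driven in, m: 0 = out (head 19 mm above the panel), 0.012 = home (head 7 mm above it, seated on the flange, a rigid stop). A spring (1.5-2 N) pushes it out again unless it passes the snap 9.5 mm down; getting there takes up to 9 N, most of it about 4 mm down. Beyond the snap it jumps home and stays.
- pin_right (a joint): The same for the right pin.
- pin_left_top (a point): Centre of the top of the left pin's flat orange head, 16 mm in diameter; moves with the pin; z is the pin's axis and points out of the panel, x up the slope.
- pin_right_top (a point): The same for the right pin.
- solder_reel: Bystander: loose blue and grey solder reel, 60 mm in diameter, 45 mm high, standing at one side of the console (the mallet stands at the other; the sides change). Origin: centre of its underside.
- cutters: Bystander: loose orange-handled side cutters, 58 x 111 x 12 mm, lying in front of the console's left half. Origin: centre of the underside.
- pot_white: Bystander: loose white jar, 36 mm in diameter, 50 mm high, left of the console's back. Origin: centre of its underside.

How it is judged (in metres and radians):
On the way, in this order (a step that is already met when the one before it is completed fails the run):
1. the mallet strikes one of the open pins briskly and squarely (still faster than 0.07 m/s when its face is less than 10 mm from the pin's head or driving it, head within 15 degrees of the pin's axis) (((value of joint pin_left below 0.0105 m and distance between mallet_head and pin_left_top below 0.052 m and linear speed of mallet above 0.07 m/s and angle between the z axis of mallet and the z axis of pin_left_top, either way round below 0.26 rad) or (value of joint pin_right below 0.0105 m and distance between mallet_head and pin_right_top below 0.052 m and linear speed of mallet above 0.07 m/s and angle between the z axis of mallet and the z axis of pin_right_top, either way round below 0.26 rad))).
2. with one pin home, the mallet strikes the other in the same way (((value of joint pin_right above 0.0105 m and value of joint pin_left below 0.0105 m and distance between mallet_head and pin_left_top below 0.052 m and linear speed of mallet above 0.07 m/s and angle between the z axis of mallet and the z axis of pin_left_top, either way round below 0.26 rad) or (value of joint pin_left above 0.0105 m and value of joint pin_right below 0.0105 m and distance between mallet_head and pin_right_top below 0.052 m and linear speed of mallet above 0.07 m/s and angle between the z axis of mallet and the z axis of pin_right_top, either way round below 0.26 rad))).
At the end, for the whole second after the job is handed in: Both pins stay driven in by more than 10.5 of their 12 mm; the mallet is released and lies or stands at rest on the bench (its origin less than 90 mm above the bench), not touching the console (value of joint each of pin_left, pin_right above 0.0105 m and height (world z) of mallet below 0.09 m and linear speed of mallet below 0.02 m/s and contact force between mallet and console below 0.05 N and contact force between mallet and the fingers below 0.05 N).
It fails at once if a pin is pushed by the fingers or the arm instead of the mallet (contact force between any of the arm, the fingers and rivet_left above 1 N or contact force between any of the arm, the fingers and rivet_right above 1 N).
It fails at once if the mallet is dropped or thrown (moving faster than 0.6 m/s out of the fingers) (linear speed of mallet above 0.6 m/s and contact force between mallet and the fingers below 0.05 N).
It fails at once if the solder reel, cutters or white jar is moved more than 30 mm (distance of any of solder_reel, cutters, pot_white from where it was at the start of the episode above 0.03 m).
It also fails if it takes over 51 s, if anything falls off the work surface, if the arm or the gripper's body presses on something with over 40 N, if the wrist force passes 120 N, or if a joint passes its speed limit or range.

### The arm

A 6-joint arm with a two-finger parallel gripper is mounted at the origin on a cart in front of the work surface, level with it; the furniture and walls round the work are solid. World frame = base frame: x ahead of the robot, y to its left, z up, the work surface at z = 0. Lengths are in mm, angles in degrees, forces in N, time in s.
With the tool pointing down it reaches from about 275 to 775 mm from the base axis. Payload 14.6 kg.
Tool frame: the origin (TCP) lies between the finger pads; the fingertips stand 19 mm ahead of it and the grasp point (between the pads) is the TCP; z points along the fingers, y is the line along which they close (so a half turn about z gives the same grasp; the last joint's range is limited). The gripper opens to 85 mm and grips with 20 to 120 N. Pads are 22 mm wide; open, the fingers measure 114 mm over their backs; the gripper's body (76 mm by 85 mm) begins 54 mm behind the grasp point. The pads swing forward as they close: fully open they stand 13 mm farther back than shut.
Start: joints at [64.097, 15.075, -2.767, 72.158, 0, 81.102], TCP at [153.547, 502.047, 250.278] pointing down, gripper open.
Joint ranges: [-151.79, 151.79], [-50.71, 97.33], [-67.44, 78.34], [-121.81, 120.89], [-77.56, 73.72], [-180, 180]. Speed limits (degrees/s): [108.29, 108.29, 147.25, 159.86, 180, 180].

### API

Orientations are given as a 3x3 rotation matrix whose columns are the frame's x, y, z axes.
In Python, from rig import robot, grab_frame, camera_model, finder gives the robot as it stands. The module is installed in compiled form; this text tells all that it offers.
- The arm moves only by the tool send_rows, never from a script. Its argument "targets" is a list of rows, each a list of 7 numbers: the shift along the tool's x, y, z in mm, then the turn, a rotation vector about the tool's x, y, z in rad, then the finger opening in mm, from 0 to 85.4. In form: [[tx, ty, tz, wx, wy, wz, fingers], ...]. A call has 1 to 8 rows; each row is the pose to reach, as a shift and turn from the pose commanded when the call began, along the tool's axes at that moment; what a row does not reach only later rows make up. A row lasts 1/10 s, in which the tool goes at most 50 mm and 8.59 degrees, less where a joint would pass 70% of its speed; a pose out of reach is approached as far as the arm can. A call with a gripper value outside its range is refused whole. The fingers move at their own pace and stop on an object; "newtons" is the grip in N (left out, the last holds). Time passes only in rows, so rows that repeat a pose let the fingers close. It gives the time, the measured TCP pose, the force, the opening and the grip force at its end, in the units of the state.
- robot.sense(): the state, without advancing time (a new reading comes with each control period).
- grab_frame(name): name is "scene" or "top" or "wrist"; returns the picture (400x640x3 uint8, red, green, blue); there is no depth.
- camera_model(name): a dict with "K" (3x3 intrinsics, pixels), "position" and "attitude" of the camera in the world; the wrist camera has in their place "T_tool_cam" (4x4, takes a point from camera to tool coordinates, whose origin is the TCP and whose axes are the flange's). Camera axes: x right, y down, z forward; pixel columns grow to the right and rows downward; lengths in mm; the calibration is good to about 2 mm. The wrist camera is an equidistant fisheye: a pixel r from the principal point sees the ray r / f radians off the axis. A picture is of the moment at which its call begins: read the wrist's pose just before it. camera_model takes no time and is no camera call.
- robot.close_job(): hands the job in; it is judged then, once.
Trained networks look in the newest picture that a camera, given by its name, has taken for a name from the list of things; names that differ only in an ending like _2 or _b are one class to them, and where a whole thing is asked for, a point or a joint stands for the part that bears it (a point fixed in the world has none). Each returns a list of dicts, best first, with "conf" (0 to 1); they miss things now and then, are a little off and sometimes report something else, mostly with a low value. They report only what shows in the picture. A call takes as long as a camera call.
- finder.look_for(name, camera): "box" ([left, top, width, height] in pixels, round what is visible of it).
The state is a dict: "time_s": time; "joints": joint angles; "qd": joint speeds; "joint_efforts": joint torques, N m; "position": TCP position; "orientation": TCP orientation; "force": force on the tool from outside, world axes, zero at the start; "ft_torque": the same for the moment, N m; "gripper_width": finger opening in mm; "gripper_force": force on a finger pad.
Only numpy, scipy, OpenCV 4.12 (cv2) and the standard library are available. Lean on these libraries where they do the work, as an engineer would, in place of code of your own. Each camera call takes 0.05 s, during which the arm holds its last target. There are 200 camera calls.

## Working session

There is one attempt and no reset: what is moved stays moved. The work goes in short steps, Python scripts to look and compute and a tool call to move; the robot and the scene stay as the last step left them, time stands still between calls to the robot, and variables do not carry over. Pictures are saved under pics/ and viewed, at most 10 in all, crops included, and the job is handed in when it is done.

Besides the shell and the picture viewer there is one more tool, called after "Request:" as name(argument=value, ...) on one line, values as JSON. send_rows: Moves the arm, as the interface text tells. Its arguments: {"type":"object","properties":{"targets":{"type":"array","items":{"type":"array","items":{"type":"number"}}},"newtons":{"type":"number"}},"required":["targets"]}

```bash
mkdir -p pics
cat > h.py <<'E'
import numpy as np, cv2
from rig import robot, grab_frame, camera_model, finder
def save(n,f): 
    im=grab_frame(n); cv2.imwrite('pics/'+f,im[:,:,::-1]); return im
E
python3 - <<'E'
from h import *
for n in ('scene','top'):
    save(n,n+'1.png')
    m=camera_model(n); print(n,np.round(m['K'],1).tolist(),np.round(m['position'],1),np.round(m['attitude'],3).tolist())
    for t in ['mallet','console','rivet_left','rivet_right','pin_left','solder_reel','cutters','pot_white']:
        print(t,[(np.round(d['box'],1).tolist(),round(d['conf'],2)) for d in finder.look_for(t,n)][:4])
print(np.round(camera_model('wrist')['T_tool_cam'],3).tolist(),camera_model('wrist')['K'])
s=robot.sense();print(s['time_s'],np.round(s['orientation'],3).tolist(),s['position'],s['force'])
E
```

```text
scene [[471.0, 0.0, 326.6], [0.0, 471.0, 202.4], [0.0, 0.0, 1.0]] [-121.9 -345.6  924.7] [[0.437, -0.664, 0.607], [-0.9, -0.317, 0.301], [-0.008, -0.678, -0.735]]
mallet [([432.7, 247.3, 19.7, 100.9], 0.84), ([256.2, 167.0, 13.4, 18.2], 0.53)]
console [([277.5, 145.0, 124.2, 129.4], 0.58)]
rivet_left [([311.3, 166.1, 12.7, 4.4], 0.48)]
rivet_right [([373.7, 185.8, 7.6, 4.3], 0.37)]
pin_left []
solder_reel [([201.3, 174.6, 25.1, 23.9], 0.96)]
cutters [([218.0, 238.3, 46.1, 24.0], 0.88), ([256.6, 166.3, 14.5, 19.7], 0.17)]
pot_white [([257.4, 167.4, 11.9, 16.3], 0.64), ([431.5, 248.6, 22.0, 98.4], 0.21)]
top [[371.0, 0.0, 321.7], [0.0, 371.0, 200.4], [0.0, 0.0, 1.0]] [354.5  14.  963.9] [[-0.164, -0.96, 0.228], [-0.986, 0.159, -0.041], [0.003, -0.232, -0.973]]
mallet [([420.5, 183.4, 54.5, 83.1], 0.85)]
console [([266.5, 141.4, 111.2, 107.9], 0.72)]
rivet_left [([279.9, 173.1, 9.5, 9.2], 0.62)]
rivet_right [([347.0, 161.9, 12.9, 7.5], 0.4)]
pin_left []
solder_reel [([175.0, 221.0, 26.2, 26.9], 0.97)]
cutters [([241.7, 272.8, 48.0, 27.7], 0.7)]
pot_white [([215.3, 188.0, 13.8, 13.8], 0.46), ([173.5, 225.1, 27.7, 24.0], 0.17)]
[[0.0, -0.955, -0.298, 77.402], [1.0, 0.0, -0.0, -0.088], [0.0, -0.298, 0.955, -123.738], [0.0, 0.0, 0.0, 1.0]] [[309.70691629   0.         318.05090793]
 [  0.         309.70691629 202.25983519]
 [  0.           0.           1.        ]]
0.9 [[-0.956, 0.293, -0.0], [0.293, 0.956, -0.0], [0.0, -0.0, -1.0]] [153.56027318 502.03324155 250.26961097] [-0.37167336  0.17532205  0.23557462]
```

Run:
```python
import cv2
a=cv2.imread('pics/top1.png')[120:320,160:500]; cv2.imwrite('pics/topc.png',cv2.resize(a,None,fx=2.35,fy=2.35,interpolation=cv2.INTER_CUBIC))
a=cv2.imread('pics/scene1.png')[130:360,190:470]; cv2.imwrite('pics/scenec.png',cv2.resize(a,None,fx=2.6,fy=2.6,interpolation=cv2.INTER_CUBIC))
```

```text
(no output)
```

View pics/topc.png

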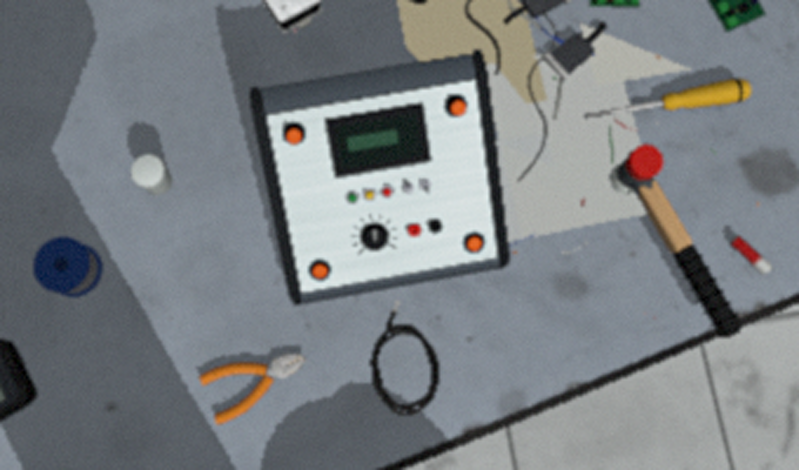

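View pics/scenec.png

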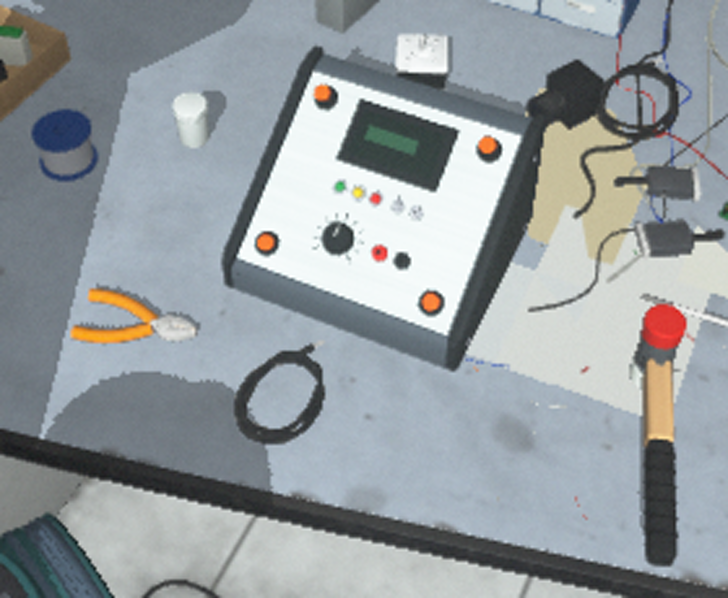

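Both views agree: there are four orange rivet heads on the console. In the top crop the upper two are at about (294,134) and (457,106). The mallet stands on the right with its red face up at (645,162), and its handle runs to (728,330). Next I'll fit the poses from both views.

```bash
cat > fit.py <<'E'
from h import *
from scipy.optimize import least_squares
def blobs(im,lo,hi,mina=15):
    hsv=cv2.cvtColor(im,cv2.COLOR_RGB2HSV); m=cv2.inRange(hsv,lo,hi)
    n,l,st,c=cv2.connectedComponentsWithStats(m); return [(c[i].round(2),st[i,4]) for i in range(1,n) if st[i,4]>=mina]
def proj(n,P):
    m=camera_model(n); p=(np.atleast_2d(P)-m['position'])@np.array(m['attitude']); q=p@np.array(m['K']).T; return q[:,:2]/q[:,2:]
c30,s30=np.cos(np.pi/6),.5
u=np.array([c30,0,s30]); nn=np.array([-s30,0,c30])
def pin(side,h,v=74): return np.array([-12.5,0,97])+u*v+np.array([0,82*side,0])+nn*h
def Rz(a): return np.array([[np.cos(a),-np.sin(a),0],[np.sin(a),np.cos(a),0],[0,0,1]])
E
python3 - <<'E'
from fit import *
for n,roi in (('top',(120,320,160,500)),('scene',(130,360,190,470))):
    im=cv2.imread(f'pics/{n}1.png')[:,:,::-1].copy()
    k=np.zeros(im.shape[:2],np.uint8);k[roi[0]:roi[1],roi[2]:roi[3]]=1; im=im*k[...,None]
    print(n,'orange',blobs(im,(6,170,150),(16,255,255))); print('red',blobs(im,(0,170,90),(5,255,255)),blobs(im,(174,170,90),(180,255,255)))
E
```

```text
top orange [(array([354.38, 165.38]), np.int32(26)), (array([284.74, 177.41]), np.int32(27)), (array([361.54, 223.31]), np.int32(26)), (array([295.6 , 235.04]), np.int32(25)), (array([261.55, 284.78]), np.int32(166))]
red [(array([434.07, 188.64]), np.int32(151)), (array([476.74, 225.89]), np.int32(35))] []
scene orange [(array([313.69, 165.27]), np.int32(26)), (array([377.17, 185.43]), np.int32(30)), (array([291.59, 222.72]), np.int32(29)), (array([239.68, 245.94]), np.int32(31)), (array([355.28, 245.81]), np.int32(32)), (array([232.65, 256.29]), np.int32(31))]
red [(array([445.04, 255.15]), np.int32(213))] []
```

```bash
cat >> fit.py <<'E'
obs={'top':[(284.74,177.41),(354.38,165.38),(295.6,235.04),(361.54,223.31)],'scene':[(313.69,165.27),(377.17,185.43),(291.59,222.72),(355.28,245.81)]}
obs={k:np.array(v)+0. for k,v in obs.items()}
def con(p,v=74): 
    L=np.array([pin(1,18.5),pin(-1,18.5),pin(1,6.5,-p[3]),pin(-1,6.5,-p[3])]); return L@Rz(p[2]).T+[p[0],p[1],0]
E
python3 - <<'E'
from fit import *
for cams in (['top'],['scene'],['top','scene']):
    f=lambda p:np.concatenate([(proj(c,con(p))-obs[c]).ravel() for c in cams])
    r=least_squares(f,[450,50,0,74]); print(cams,r.x.round(3),f(r.x).round(1),con(r.x)[:2].round(1).tolist())
mo={'top':[(434.07,188.64),(469.8,260.4)],'scene':[(445.04,254.0),(444.2,346.5)]}
def mal(p): return np.array([[0,0,84],[-198,0,48]])@Rz(p[2]).T+[p[0],p[1],0]
for cams in (['top'],['scene'],['top','scene']):
    f=lambda p:np.concatenate([(proj(c,mal(p))-mo[c]).ravel() for c in cams])
    r=least_squares(f,[450,-250,0]); print(cams,r.x.round(3),f(r.x).round(1),mal(r.x).round(1).tolist())
E
```

```text
['top'] [ 5.71695e+02 -2.73800e+01  1.50000e-02  7.45170e+01] [-0.3  0.   0.3 -0.  -0.   0.  -0.  -0. ] [[612.8, 55.2, 150.0], [615.2, -108.8, 150.0]]
['scene'] [ 5.72285e+02 -2.91360e+01  1.00000e-02  7.36640e+01] [-0.1 -0.1 -0.   0.1  0.3  0.  -0.1  0.1] [[613.8, 53.3, 150.0], [615.5, -110.7, 150.0]]
['top', 'scene'] [ 5.72018e+02 -2.82480e+01  1.30000e-02  7.40740e+01] [ 0.1 -0.2  0.7 -0.2  0.2 -0.3  0.3 -0.3 -0.6 -0.1 -0.4 -0.1 -0.2  0.2
 -0.4  0.1] [[613.3, 54.3, 150.0], [615.4, -109.7, 150.0]]
['top'] [ 5.48262e+02 -2.99512e+02  2.98000e-01] [-0.5 -1.1  0.5  1. ] [[548.3, -299.5, 84.0], [359.0, -357.6, 48.0]]
['scene'] [ 5.43688e+02 -3.04318e+02  3.08000e-01] [-0.1  0.6  0.1 -0.4] [[543.7, -304.3, 84.0], [355.0, -364.4, 48.0]]
['top', 'scene'] [ 5.46001e+02 -3.02271e+02  3.06000e-01] [ 0.8 -0.4  2.4  1.5 -0.7 -0.5 -0.9 -1.9] [[546.0, -302.3, 84.0], [357.2, -361.9, 48.0]]
```

```bash
cat >> fit.py <<'E'
from scipy.spatial.transform import Rotation as Ro
def delta(P,R):
    s=robot.sense(); R0=np.array(s['orientation']); 
    d=R0.T@(np.array(P)-s['position']); w=Ro.from_matrix(R0.T@R).as_rotvec()
    print('t',s['time_s'],'delta',d.round(1),w.round(3),'F',np.round(s['force'],1)); return d,w
def Rdown(yaw): # tool x = -mallet x, z down
    return Rz(yaw)@np.diag([-1,1,-1.])
E
python3 - <<'E'
from fit import *
delta([501,-316,170],Rdown(.305))
E
```

```text
t 0.9 delta [-571.5 -680.6   80.3] [-0.    -0.    -0.602] F [-0.4  0.2  0.2]
```

Request:
send_rows(targets=[[-571,-681,0,0,0,-0.6,85],[-571,-681,0,0,0,-0.6,85],[-571,-681,0,0,0,-0.6,85],[-571,-681,0,0,0,-0.6,85],[-571,-681,0,0,0,-0.6,85],[-571,-681,0,0,0,-0.6,85],[-571,-681,0,0,0,-0.6,85],[-571,-681,0,0,0,-0.6,85]])

```text
time_s: 1.7
position: [299.2, 161.2, 250.8]
orientation: [[-0.954, -0.299, 0.001], [-0.299, 0.954, 0.0], [-0.001, -0.0, -1.0]]
force: [0.5, 1.4, -0.7]
gripper_width: 85.2
gripper_force: 0.0
```

Run:
```python
from fit import *
delta([501,-316,180],Rdown(.305)); print(robot.sense()['joints'])
```

```text
t 1.7 delta [ -49.9 -515.7   70.8] [-0.     0.001 -0.002] F [ 0.5  1.4 -0.7]
[ 1.44943730e+01 -3.35469585e+00 -2.41010278e+01  6.92000472e+01
 -1.97715560e-03 -2.88886048e+00]
```

Request:
send_rows(targets=[[-50,-516,70,0,0,0,85],[-50,-516,70,0,0,0,85],[-50,-516,70,0,0,0,85],[-50,-516,70,0,0,0,85],[-50,-516,70,0,0,0,85],[-50,-516,70,0,0,0,85],[-50,-516,70,0,0,0,85],[-50,-516,70,0,0,0,85]])

```text
time_s: 2.5
position: [450.7, -197.2, 197.8]
orientation: [[-0.955, -0.298, 0.0], [-0.298, 0.955, -0.0], [-0.0, -0.0, -1.0]]
force: [0.5, 0.2, 0.3]
gripper_width: 85.0
gripper_force: 0.0
```

Request:
send_rows(targets=[[-8,-86,11,0,0,0,85],[-12,-120,16,0,0,0,85],[-12,-120,16,0,0,0,85],[-12,-120,16,0,0,0,85],[-12,-120,16,0,0,0,85]])

```text
time_s: 3.0
position: [497.4, -305.7, 181.7]
orientation: [[-0.955, -0.298, -0.001], [-0.298, 0.955, 0.001], [0.0, 0.001, -1.0]]
force: [0.1, -0.1, -0.2]
gripper_width: 84.8
gripper_force: 0.0
```

```bash
cat >> fit.py <<'E'
def wrist_px(P,s):
    m=camera_model('wrist'); T=np.array(m['T_tool_cam']); K=np.array(m['K'])
    p=(np.atleast_2d(P)-s['position'])@np.array(s['orientation']); c=(p-T[:3,3])@T[:3,:3]
    r=np.hypot(c[:,0],c[:,1]); th=np.arctan2(r,c[:,2]); return np.c_[K[0,2]+K[0,0]*th*c[:,0]/r,K[1,2]+K[1,1]*th*c[:,1]/r]
E
python3 - <<'E'
from fit import *
d=delta([501,-316,180],Rdown(.305)); s=robot.sense()
im=save('wrist','w1.png').copy()
def mal(p): return np.array([[0,0,84],[-25,0,54],[-47,0,54],[-100,0,54],[-198,0,54]])@Rz(p[2]).T+[p[0],p[1],0]
q=wrist_px(mal([546,-302.3,.306]),s); print(q.round(0).tolist())
for a in q: cv2.circle(im,(int(a[0]),int(a[1])),2,(0,255,0),-1)
cv2.imwrite('pics/w1m.png',im[:,:,::-1])
E
```

```text
t 3.0 delta [ -0.4 -10.9   1.7] [ 0.001 -0.    -0.002] F [ 0.1 -0.1 -0.2]
[[303.0, 267.0], [304.0, 226.0], [304.0, 202.0], [303.0, 139.0], [302.0, 21.0]]
```

View pics/w1m.png

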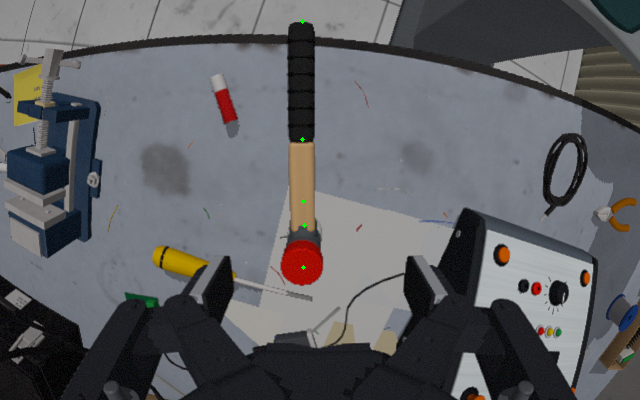

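The wrist view confirms the mallet fit: the red face is at (302,264) against a predicted (303,267), and the handle runs straight up the image at column 302. Next I descend and grip.

Request:
send_rows(targets=[[0,-11,35,0,0,0,85],[0,-11,75,0,0,0,85],[0,-11,110,0,0,0,85],[0,-11,130,0,0,0,85],[0,-11,139,0,0,0,85],[0,-11,139,0,0,0,85],[0,-11,139,0,0,0,60],[0,-11,139,0,0,0,40]], newtons=110)

```text
time_s: 3.85
position: [501.6, -316.6, 44.5]
orientation: [[-0.954, -0.299, 0.002], [-0.299, 0.954, -0.001], [-0.001, -0.002, -1.0]]
force: [-0.5, 0.6, -0.3]
gripper_width: 58.4
gripper_force: 0.0
```

Request:
send_rows(targets=[[0,0,0,0,0,0,0],[0,0,0,0,0,0,0],[0,0,0,0,0,0,0],[0,0,0,0,0,0,0],[0,0,0,0,0,0,0]], newtons=110)

```text
time_s: 4.35
position: [501.2, -316.6, 43.7]
orientation: [[-0.954, -0.299, 0.001], [-0.299, 0.954, -0.001], [-0.001, -0.001, -1.0]]
force: [-0.6, -0.1, 6.1]
gripper_width: 20.6
gripper_force: 106.4
```

Request:
send_rows(targets=[[0,0,-15,0,0,0,0],[0,0,-50,0,0,0,0],[0,0,-100,0,0,0,0],[0,0,-150,0,0,0,0],[0,0,-190,0,0,0,0],[0,0,-210,0,0,0,0],[0,0,-210,0,0,0,0]])

```text
time_s: 5.05
position: [501.6, -316.9, 255.4]
orientation: [[-0.954, -0.299, 0.003], [-0.299, 0.954, -0.003], [-0.002, -0.003, -1.0]]
force: [0.3, 0.3, -4.8]
gripper_width: 20.5
gripper_force: 108.0
```

Run:
```python
from fit import *
s=robot.sense(); im=save('wrist','w2.png').copy()
print(s['position'],s['force'],s['gripper_width'],s['gripper_force'])
print([b for b in blobs(im,(0,170,90),(5,255,255),60)])
R=np.array(s['orientation']);t=lambda L:np.array(L)@R.T+s['position']
L=[[-47,0,-40.3],[-47-18,0,-40.3],[-47+18,0,-40.3],[-47,18,-40.3],[-47,-18,-40.3],[0,0,-10.3],[150,0,-10.3]]
q=wrist_px(t(L),s);print(q.round(1).tolist())
for a in q: cv2.circle(im,(int(a[0]),int(a[1])),2,(0,255,0),-1)
cv2.imwrite('pics/w2m.png',im[:,:,::-1])
```

```text
[ 501.57914645 -316.92162973  255.41897089] [ 0.34354898  0.27805842 -4.8107856 ] 20.473241378880086 108.01932692527771
[(array([253.6 , 104.34]), np.int32(175)), (array([512.57, 257.6 ]), np.int32(60))]
[[316.6, 412.0], [316.7, 430.9], [316.5, 389.0], [356.7, 411.0], [276.6, 410.9], [316.6, 293.8], [316.4, -67.9]]
```

View pics/w2m.png

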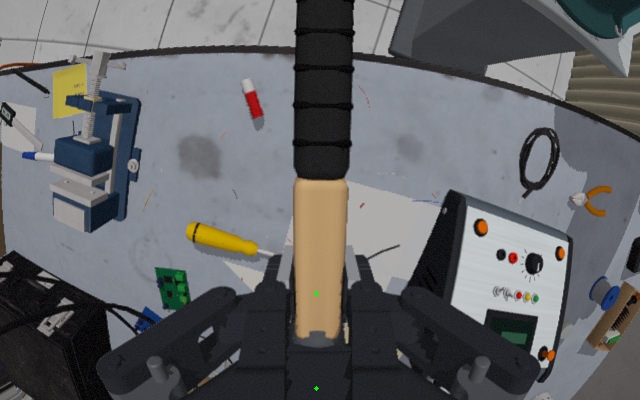

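```bash
cat >> fit.py <<'E'
CY=.013; Rc=Rz(CY); Rs=Rc@np.column_stack([-u,[0,1,0],-nn])
def tcp_for(side,gap,a=46.5,b=0,h=43.7):
    p=np.array([572.02,-28.25,0])+Rc@pin(side,19)
    return p+Rc@(nn*(gap+h)-u*a+np.array([0,b,0]))
E
python3 - <<'E'
from fit import *
print(tcp_for(-1,60)); delta(tcp_for(-1,60),Rs); print(robot.sense()['joints'].round(1) if hasattr(robot.sense()['joints'],'round') else robot.sense()['joints'])
E
```

```text
[ 523.05589642 -110.89349869  217.01131704]
t 5.1 delta [-82.3 189.8  36. ] [ 0.075 -0.519  0.284] F [ 0.9  0.9 -4.9]
[-40.2  21.8   7.7  75.9  -0.  -57.5]
```

Request:
send_rows(targets=[[0,40,0,0.02,-0.13,0.07,0],[-20,80,0,0.04,-0.26,0.14,0],[-40,120,0,0.06,-0.4,0.21,0],[-60,160,15,0.075,-0.519,0.284,0],[-82,190,30,0.075,-0.519,0.284,0],[-82,190,36,0.075,-0.519,0.284,0],[-82,190,36,0.075,-0.519,0.284,0],[-82,190,36,0.075,-0.519,0.284,0]])

```text
time_s: 5.9
position: [522.1, -110.8, 216.1]
orientation: [[-0.867, -0.013, 0.497], [-0.01, 1.0, 0.007], [-0.497, 0.001, -0.867]]
force: [0.3, 0.6, -4.9]
gripper_width: 20.2
gripper_force: 109.0
```

Run:
```python
from fit import *
delta(tcp_for(-1,60),Rs); s=robot.sense(); R=np.array(s['orientation'])
L=np.array([[-46.5,0,-40.3],[-46.5,0,43.7],[150,0,0]])@R.T+s['position']
out=[]
for n in ('top','scene'):
    im=save(n,n+'3.png').copy(); q=proj(n,L); print(n,q.round(1).tolist(),[b for b in blobs(im,(0,170,90),(5,255,255),60)])
    for a in q: cv2.circle(im,(int(a[0]),int(a[1])),1,(0,255,0),-1)
    c=q[0]; x,y=int(c[0])-85,int(c[1])-70; out.append(cv2.resize(im[max(y,0):y+150,x:x+170],(680,600 if y>=0 else 600),interpolation=cv2.INTER_CUBIC))
cv2.imwrite('pics/c3.png',cv2.resize(np.hstack(out),(800,353))[:,:,::-1])
```

```text
t 5.9 delta [-1.3 -0.1 -0.3] [ 0.001 -0.003 -0.001] F [ 0.3  0.6 -4.9]
top [[368.3, 179.7], [360.1, 171.1], [374.7, 261.8]] [(array([19.05, 43.95]), np.int32(206)), (array([366.83, 177.82]), np.int32(236))]
scene [[368.1, 165.5], [373.2, 178.1], [336.8, 259.2]] []
```

View pics/c3.png

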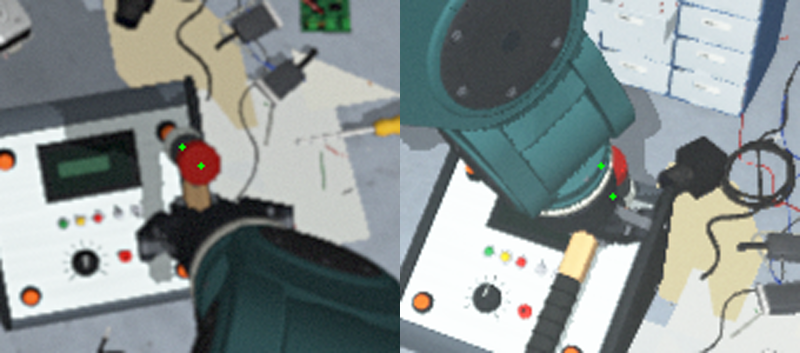

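Request:
send_rows(targets=[[-1,0,20,0,0,0,0],[-1,0,40,0,0,0,0],[-1,0,54,0,0,0,0],[-1,0,68,0,0,0,0],[-1,0,68,0,0,0,0],[-1,0,68,0,0,0,0]], newtons=115)

```text
time_s: 6.6
position: [557.3, -110.7, 158.8]
orientation: [[-0.867, -0.012, 0.499], [-0.01, 1.0, 0.007], [-0.499, 0.001, -0.867]]
force: [0.5, -0.2, -3.8]
gripper_width: 20.1
gripper_force: 112.1
```

Run:
```python
from fit import *
delta(tcp_for(-1,-8),Rs); s=robot.sense();print('F tool',(np.array(s['orientation']).T@s['force']).round(1),s['ft_torque'])
```

```text
t 6.6 delta [0.5 0.3 0.4] [ 0.    -0.001 -0.001] F [ 0.5 -0.2 -3.8]
F tool [ 1.5 -0.2  3.6] [-0.00237048  1.02169283 -0.03978519]
```

Request:
send_rows(targets=[[0,0,2,0,0,0,0],[0,0,2,0,0,0,0],[0,0,2,0,0,0,0]])

```text
time_s: 6.9
position: [558.3, -110.2, 157.4]
orientation: [[-0.866, -0.013, 0.5], [-0.011, 1.0, 0.007], [-0.5, 0.001, -0.866]]
force: [0.1, 0.2, -3.9]
gripper_width: 20.3
gripper_force: 112.1
```

Request:
send_rows(targets=[[0,0,2,0,0,0,0],[0,0,2,0,0,0,0],[0,0,2,0,0,0,0]])

```text
time_s: 7.2
position: [559.3, -110.1, 155.4]
orientation: [[-0.866, -0.013, 0.499], [-0.011, 1.0, 0.007], [-0.499, 0.001, -0.866]]
force: [-4.8, 0.2, 0.9]
gripper_width: 20.2
gripper_force: 113.6
```

Request:
send_rows(targets=[[0,0,2,0,0,0,0],[0,0,2,0,0,0,0],[0,0,2,0,0,0,0]])

```text
time_s: 7.5
position: [559.5, -110.1, 154.1]
orientation: [[-0.866, -0.012, 0.499], [-0.01, 1.0, 0.006], [-0.499, 0.0, -0.867]]
force: [-26.4, 0.2, 21.1]
gripper_width: 20.1
gripper_force: 117.7
```

Run:
```python
from fit import *
delta(tcp_for(-1,-12),Rs); s=robot.sense();print('F tool',(np.array(s['orientation']).T@s['force']).round(1),s['ft_torque'])
```

```text
t 7.5 delta [ 0.1 -0.3 -0.7] [-0.    -0.001 -0.001] F [-26.4   0.2  21.1]
F tool [ 12.3   0.6 -31.5] [-0.04134253  1.99670771 -0.05040367]
```

Request:
send_rows(targets=[[0,0,-10,0,0,0,0],[0,0,-40,0,0,0,0],[0,0,-70,0,0,0,0],[0,40,-70,0,0,0,0],[0,80,-70,0,0,0,0],[0,120,-70,0,0,0,0],[0,164,-70,0,0,0,0],[0,164,-70,0,0,0,0]])

```text
time_s: 8.3
position: [522.4, 58.3, 214.3]
orientation: [[-0.866, -0.019, 0.499], [-0.016, 1.0, 0.011], [-0.499, 0.002, -0.866]]
force: [-0.5, -0.4, -3.9]
gripper_width: 20.5
gripper_force: 113.6
```

Run:
```python
from fit import *
delta(tcp_for(1,50),Rs); s=robot.sense()
im=save('top','top4.png'); print(blobs(im,(6,170,150),(16,255,255)))
x,y=240,110
print(np.round(s['force'],1))
cv2.imwrite('pics/c4.png',cv2.resize(im[y:y+150,x:x+180],(720,600),interpolation=cv2.INTER_CUBIC)[:,:,::-1])
```

```text
t 8.3 delta [-0.  -5.3  6.9] [ 0.005 -0.001  0.004] F [-0.5 -0.4 -3.9]
[(array([353.63, 164.63]), np.int32(30)), (array([361.39, 223.18]), np.int32(28))]
[-0.5 -0.4 -3.9]
```

View pics/c4.png

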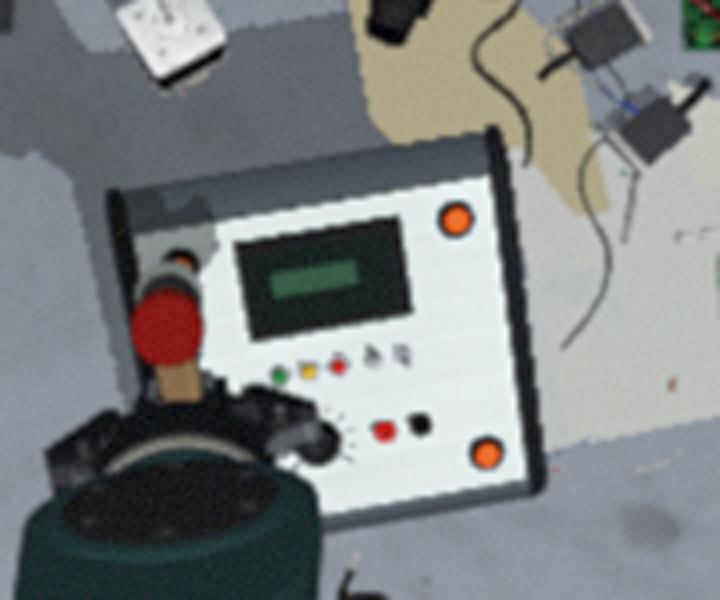

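The right pin is home: it sits centred in its flange at (456,219), like the lower ones. The mallet is now over the left pin.

Request:
send_rows(targets=[[0,-5,8,0,0,0,0],[0,-5,24,0,0,0,0],[0,-5,40,0,0,0,0],[0,-5,55,0,0,0,0],[0,-5,69,0,0,0,0],[0,-5,69,0,0,0,0],[0,-5,69,0,0,0,0]])

```text
time_s: 9.05
position: [557.9, 47.0, 153.5]
orientation: [[-0.867, -0.01, 0.498], [-0.008, 1.0, 0.006], [-0.498, 0.001, -0.867]]
force: [0.1, -0.3, -3.5]
gripper_width: 20.0
gripper_force: 116.3
```

Run:
```python
from fit import *
delta(tcp_for(1,-12),Rs); s=robot.sense();print('F tool',(np.array(s['orientation']).T@s['force']).round(1),s['ft_torque'])
```

```text
t 9.05 delta [ 0.2  6.6 -1.4] [-0.001 -0.002 -0.003] F [ 0.1 -0.3 -3.5]
F tool [ 1.7 -0.3  3.1] [-0.01495066  0.9561778  -0.00332064]
```

Request:
send_rows(targets=[[0,6,0,0,0,0,0],[0,6,1,0,0,0,0],[0,6,2,0,0,0,0],[0,6,2,0,0,0,0]])

```text
time_s: 9.45
position: [558.6, 54.7, 152.9]
orientation: [[-0.866, -0.012, 0.499], [-0.011, 1.0, 0.007], [-0.499, 0.0, -0.866]]
force: [-8.2, -1.7, 4.2]
gripper_width: 20.1
gripper_force: 118.0
```

Run:
```python
from fit import *
delta(tcp_for(1,-12),Rs); s=robot.sense();print('F tool',(np.array(s['orientation']).T@s['force']).round(1),s['ft_torque'])
```

```text
t 9.45 delta [ 0.6 -1.1 -2.4] [ 0.    -0.001 -0.001] F [-8.2 -1.7  4.2]
F tool [ 5.  -1.6 -7.7] [-0.31099252  1.19310978 -0.19440348]
```

Request:
send_rows(targets=[[0,0,1.5,0,0,0,0],[0,0,1.5,0,0,0,0],[0,0,1.5,0,0,0,0]])

```text
time_s: 9.75
position: [558.7, 54.8, 152.0]
orientation: [[-0.866, -0.012, 0.499], [-0.011, 1.0, 0.006], [-0.499, 0.0, -0.866]]
force: [-22.2, -1.1, 17.6]
gripper_width: 20.5
gripper_force: 121.1
```

Request:
send_rows(targets=[[0,0,-10,0,0,0,0],[0,0,-40,0,0,0,0],[0,0,-80,0,0,0,0],[0,0,-120,0,0,0,0],[0,-40,-120,0,0,0,0],[0,-80,-120,0,0,0,0],[0,-120,-120,0,0,0,0],[0,-120,-120,0,0,0,0]])

```text
time_s: 10.55
position: [501.3, -70.3, 255.8]
orientation: [[-0.866, -0.008, 0.5], [-0.007, 1.0, 0.003], [-0.5, -0.001, -0.866]]
force: [0.9, 0.3, -3.6]
gripper_width: 20.3
gripper_force: 116.4
```

Run:
```python
from fit import *
im=save('top','top5.png'); print(blobs(im,(6,170,150),(16,255,255)))
L=np.array([pin(1,18.5),pin(1,6.5),pin(-1,18.5),pin(-1,6.5)])@Rc.T+[572.02,-28.25,0]
print(proj('top',L).round(2).tolist())
delta([501.2,-316.6,250],Rdown(.305)); print(robot.sense()['position'])
```

```text
[(array([353.63, 164.63]), np.int32(30)), (array([284.58, 176.58]), np.int32(33)), (array([295.5, 235. ]), np.int32(26)), (array([262.26, 283.6 ]), np.int32(183))]
[[284.83, 177.18], [284.85, 176.05], [355.08, 165.2], [354.17, 164.24]]
t 10.6 delta [   4.4 -248.2    3.7] [-0.077  0.519 -0.29 ] F [-0.2  0.2 -4.6]
[501.05225633 -68.34994427 255.49964193]
```

Both pins are home: the left blob shifted by −0.8 px, against about −1.1 px predicted. Now I return the mallet to where it stood.

Request:
send_rows(targets=[[4,-40,0,0,0,0,0],[4,-80,0,0,0,0,0],[4,-120,0,-0.02,0.13,-0.07,0],[4,-160,0,-0.04,0.26,-0.14,0],[4,-200,0,-0.06,0.39,-0.21,0],[4,-235,2,-0.077,0.519,-0.29,0],[4,-248,4,-0.077,0.519,-0.29,0],[4,-248,4,-0.077,0.519,-0.29,0]])

```text
time_s: 11.4
position: [503.9, -314.4, 248.2]
orientation: [[-0.953, -0.304, 0.0], [-0.304, 0.953, 0.001], [-0.001, 0.001, -1.0]]
force: [0.3, 0.5, -4.2]
gripper_width: 20.2
gripper_force: 116.3
```

Request:
send_rows(targets=[[0,0,0,0,0,0,0],[0,0,0,0,0,0,0],[0,0,0,0,0,0,0]])

```text
time_s: 11.7
position: [502.4, -312.8, 250.5]
orientation: [[-0.952, -0.305, 0.001], [-0.305, 0.952, -0.0], [-0.001, -0.001, -1.0]]
force: [-0.3, 0.7, -4.7]
gripper_width: 20.2
gripper_force: 116.3
```

Run:
```python
from fit import *
delta([501.2,-316.6,43.7],Rdown(.305)); print(robot.sense()['position'])
im=save('wrist','w6.png'); save('scene','s6.png'); cv2.imwrite('pics/c6.png',np.hstack([cv2.imread('pics/'+f) for f in('w6.png','s6.png')])[::2,::2][:,:].copy())
```

```text
t 11.7 delta [  2.6  -3.2 206.8] [-0.001  0.001  0.005] F [-0.3  0.7 -4.7]
[ 502.42836215 -312.75106276  250.53299958]
```

View pics/c6.png

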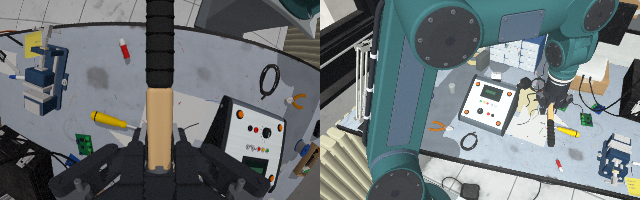

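Area clear and the mallet is held level, so I lower it and slow down near the bench.

Request:
send_rows(targets=[[2,-3,40,0,0,0,0],[2,-3,80,0,0,0,0],[2,-3,120,0,0,0,0],[2,-3,155,0,0,0,0],[2,-3,180,0,0,0,0],[2,-3,195,0,0,0,0],[2,-3,199,0,0,0,0],[2,-3,202,0,0,0,0]])

```text
time_s: 12.6
position: [501.8, -317.2, 48.0]
orientation: [[-0.952, -0.305, 0.0], [-0.305, 0.952, 0.0], [-0.0, -0.0, -1.0]]
force: [0.4, -0.2, -4.1]
gripper_width: 20.2
gripper_force: 116.3
```

Request:
send_rows(targets=[[0,0,1,0,0,0,0],[0,0,2,0,0,0,0],[0,0,3,0,0,0,0],[0,0,4,0,0,0,0],[0,0,4,0,0,0,0],[0,0,4,0,0,0,0]])

```text
time_s: 13.2
position: [501.7, -317.2, 43.7]
orientation: [[-0.953, -0.305, -0.0], [-0.305, 0.953, 0.0], [0.0, 0.0, -1.0]]
force: [1.0, -0.2, -4.2]
gripper_width: 20.0
gripper_force: 116.3
```

Request:
send_rows(targets=[[0,0,0.7,0,0,0,0],[0,0,1.2,0,0,0,0],[0,0,1.2,0,0,0,0]])

```text
time_s: 13.5
position: [501.7, -317.2, 42.3]
orientation: [[-0.953, -0.305, -0.0], [-0.305, 0.953, 0.0], [0.0, 0.0, -1.0]]
force: [0.9, -0.1, -3.8]
gripper_width: 20.7
gripper_force: 116.3
```

Request:
send_rows(targets=[[0,0,0.7,0,0,0,0],[0,0,1.2,0,0,0,0],[0,0,1.2,0,0,0,0]])

```text
time_s: 13.8
position: [501.7, -317.3, 41.3]
orientation: [[-0.953, -0.304, -0.0], [-0.304, 0.953, 0.0], [0.0, 0.0, -1.0]]
force: [-1.6, 0.3, -0.4]
gripper_width: 20.3
gripper_force: 117.1
```

Request:
send_rows(targets=[[0,0,0.7,0,0,0,0],[0,0,1.2,0,0,0,0],[0,0,1.2,0,0,0,0]])

```text
time_s: 14.1
position: [501.6, -317.4, 41.0]
orientation: [[-0.953, -0.305, 0.0], [-0.305, 0.953, -0.0], [0.0, -0.0, -1.0]]
force: [-7.8, 1.7, 14.4]
gripper_width: 20.2
gripper_force: 119.2
```

Bench contact. I'll ease off slightly, open slowly and rise.

Request:
send_rows(targets=[[0,0,-0.8,0,0,0,0],[0,0,-0.8,0,0,0,24],[0,0,-0.8,0,0,0,30],[0,0,-0.8,0,0,0,45],[0,0,-0.8,0,0,0,65],[0,0,-0.8,0,0,0,85],[0,0,-0.8,0,0,0,85],[0,0,-0.8,0,0,0,85]], newtons=30)

```text
time_s: 14.9
position: [501.7, -317.2, 40.7]
orientation: [[-0.952, -0.305, -0.0], [-0.305, 0.952, 0.0], [0.0, 0.0, -1.0]]
force: [0.5, 0.4, -0.4]
gripper_width: 85.0
gripper_force: 0.0
```

Request:
send_rows(targets=[[0,0,0,0,0,0,85],[0,0,-20,0,0,0,85],[0,0,-50,0,0,0,85],[0,0,-90,0,0,0,85],[0,0,-130,0,0,0,85],[0,0,-150,0,0,0,85],[0,0,-150,0,0,0,85]])

```text
time_s: 15.6
position: [502.7, -318.1, 193.8]
orientation: [[-0.952, -0.305, 0.003], [-0.305, 0.952, -0.003], [-0.002, -0.004, -1.0]]
force: [0.3, 0.3, -0.8]
gripper_width: 85.3
gripper_force: 0.0
```

Run:
```python
from fit import *
print(robot.sense()['force'],robot.sense()['gripper_width'])
save('wrist','w7.png'); im=save('top','top7.png'); print(blobs(im,(6,170,150),(16,255,255)))
for t in ['solder_reel','cutters','pot_white']: print(t,[(np.round(d['box'],1).tolist(),round(d['conf'],2)) for d in finder.look_for(t,'top')][:1])
```

```text
[ 0.31769862  0.32319052 -0.80406039] 85.25366911839356
[(array([353.81, 164.53]), np.int32(32)), (array([284.77, 176.57]), np.int32(35)), (array([361.39, 223.18]), np.int32(28))]
solder_reel [([174.0, 222.1, 27.3, 22.2], 0.95)]
cutters [([216.7, 188.7, 12.5, 14.7], 0.32)]
pot_white [([215.0, 188.1, 17.0, 13.3], 0.52)]
```

View pics/w7.png

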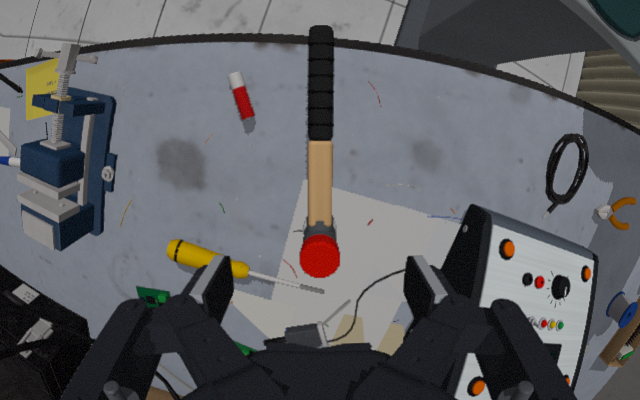

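The mallet stands upright and released, with its red face at (320,257), well clear of the console. Both pins are down and the bystanders haven't moved, so I'm handing in the job.

```bash
python3 -c "
from rig import robot
print(robot.close_job())"
```

```text
the job is handed in; nothing more can be done
None
```

I drove both upper pins home with the mallet, stood it back upright on the bench clear of the console, and handed the job in; no verdict was shown.

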